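# Dispense one equipment foot and slide it to the blue spot

### The arm

A 6-joint arm with a two-finger parallel gripper is mounted at the origin on the work surface. World frame = base frame: x ahead of the robot, y to its left, z up, the work surface at z = 0. Lengths are in mm, angles in rad, forces in N, time in s.
With the tool pointing down it reaches from about 350 to 975 mm from the base axis. Payload 7.1 kg.
Tool frame: the origin (TCP) lies on the front face of the gripper's body, between the roots of the fingers; the fingertips stand 80 mm ahead of it and the grasp point (between the pads) lies 61 mm ahead of it (env.tips_ahead is the distance from the TCP to the fingertips, in mm); z points along the fingers, y is the line along which they close (so a half turn about z gives the same grasp; the last joint's range is limited). The gripper opens to 88 mm and grips with 3 to 60 N. Pads are 20 mm wide; open, the fingers measure 115 mm over their backs; the gripper's body (75 mm by 178 mm) begins 61 mm behind the grasp point.
Start: joints at [-1.29, 0.423, 1.63, -0, 1.089, -0.019], TCP at [184.599, -597.1, 302.675] pointing down, gripper open.
Joint ranges: [-3, 3], [-0.9, 2.11], [0.09, 2.58], [-1.31, 4.45], [0.11, 2.69], [-2.54, 2.54]. Speed limits (rad/s): [2.39, 2.39, 3.01, 3.14, 3.14, 3.14].

### API

Orientations are given as a unit quaternion [x, y, z, w].
In Python, from station import env, set_gripper, viewer, workorder gives the robot as it stands. Calls block until the motion is done:
- env.reach(position, orientation): joint-space move of the TCP to a pose.
- env.move_l(position, rot=None, rate=150, f_stop=None): straight line of the TCP; rot=None keeps the orientation; rate is the mean speed in mm/s. With f_stop (N) it stops when the force on the tool has changed by that much, and returns True; else False.
- env.move_joints(angles): joint-space move.
- set_gripper(opening): finger opening in mm; the grip force is fixed at half the most; returns when the fingers have stopped.
- env.hold(seconds).
- env.ik(position, orientation): joint angles nearest the present ones, or None.
- env.read_state(): the state.
- viewer.camera(name): name is "scene" or "top" or "wrist"; returns the picture (480x640x3 uint8, blue, green, red); there is no depth.
- viewer.camera_params(name): a dict with "fx", "fy", "cx", "cy" (pixels), "pose" (4x4, takes a point from camera to world coordinates); the wrist camera has in their place "tool_from_camera" (4x4, takes a point from camera to tool coordinates, whose origin is the TCP and whose axes are the flange's). Camera axes: x right, y up, looking along -z (the intrinsics and any distortion apply to the point x, -y, -z); pixel columns grow to the right and rows downward; lengths in mm; the calibration is good to about 2 mm. A picture is of the moment at which its call begins: read the wrist's pose just before it. camera_params takes no time and is no camera call.
A pose or a line that the arm cannot do raises env.IKError and nothing moves.
- workorder.sign_off(): hands the job in; it is judged then, once.
The state is a dict: "time_s": time; "qpos": joint angles; "dq": joint speeds; "tau": joint torques, N m; "tool_pos": TCP position; "orientation": TCP orientation; "force": force on the tool from outside, world axes, zero at the start; "wrist_torque": the same for the moment, N m; "width": finger opening in mm; "grip_force": force on a finger pad.
Only numpy, scipy, OpenCV 4.12 (cv2) and the standard library are available. Lean on these libraries where they do the work, as an engineer would, in place of code of your own. Each camera call takes 0.05 s, during which the arm holds its last target. There are 200 camera calls.

### The job

Push the green plunger of the foot feeder all the way down once and let it come back up, so that one black foot is ejected onto the bench. Then nudge that foot along the bench with the fingers, without picking it up, until it lies flat and wholly inside the blue spot, not the yellow one. Leave the other feet in the magazine and do not disturb the other things on the bench.

Things in the scene. Friction and masses are not known exactly. Their poses are not given: they have to be found in the camera images.
- feeder: Grey foot feeder fixed to the bench. Origin: on the bench, on the magazine's vertical axis; feet are ejected along -x, z is up. The magazine (aluminium sides, clear front window, open top, 44 mm high, 45 mm wide) spans x = -22.5 to +18.5 mm, exit slot at bench level in front; the housing behind it (40 mm high, 46 mm wide) reaches x = +96.5 mm, the plunger is at x = +65 mm.
- exit (a point): Point on the bench 50 mm in front of the feeder's origin (its -x). After one full press the ejected foot's centre lies within about 15 mm of it, wholly clear of the feeder.
- plunger_top (a point): Centre of the flat top of the green plunger button (32 mm diameter), 64 mm above the bench when up and 44 mm when fully down. It is pressed straight down and moves with the plunger. It drives a hidden blade (2.5 mm per mm) that slides the bottom foot out over the bench; as it rises the blade draws back and the next foot drops. A second press would eject that one too.
- plunger (a joint): Plunger travel in m: 0 up (rest), 0.020 fully down. A spring returns it when let go: about 2 N at the start and 5 N (up to 7 N while moving) at the bottom, then a hard stop.
- foot_1: The lowest foot in the magazine, the one that is ejected: a black plastic disc, 34 mm diameter, 10 mm thick, 14 to 28 g, with a brass dot on top. Origin at the centre of its underside, z up. It starts on the bench at the feeder's origin.
- foot_2: The second foot, the same disc, lying on the first. It drops to the bench inside the magazine when the plunger has come back up, and must stay there.
- foot_3: The third foot, the same disc, on top of the second; it must stay in the magazine.
- blue_spot: The goal: a flat blue round mark on the bench, 100 mm diameter, with no thickness to catch on. Origin at its centre. It lies 60 to 100 mm in front of the feeder's origin (along the feeder's -x) and 125 to 165 mm to the one or the other side.
- yellow_spot: A flat yellow round mark of the same size on the feeder's other side; not the goal.
- spool: Red solder spool standing on its end, 60 mm diameter, 35 mm high, beside the feeder's housing. Origin at the centre of its underside. Bystander.
- tape: Black tape roll lying flat, 90 mm diameter, 19 mm high, on the other side of the housing. Origin at the centre of its underside. Bystander.
- jar: Amber glass jar with white lid, 44 mm diameter, 45 mm high, standing 140 to 160 mm in front of the feeder's origin. Origin at the centre of its underside. Bystander.
- pliers: Pliers with red handles lying flat at the far left, about 155 mm long, 66 mm wide, 16 mm high. Origin on the bench under the pivot, handles along -x. Bystander.
- driver: Screwdriver with a red handle lying at the far right, about 200 mm long and 26 mm thick. Origin on the bench under its middle, handle along -x. Bystander.
- tester: Yellow hand-held tester lying at the right, 140 x 70 x 38 mm. Origin at the centre of its underside. Bystander.
Things that resemble listed ones, but are neither listed nor needed, are in the scene too. Leave any purple or red look-alike of the feeder alone.

How it is judged (in metres and radians):
On the way, in this order (a step that is already met when the one before it is completed fails the run):
1. the plunger is pressed fully down (value of joint plunger above 0.018 m), for 0.05 s.
2. the plunger has come back up and one foot lies outside the feeder (value of joint plunger below 0.003 m and x of foot_1 in the frame of feeder below -0.035 m), for 0.1 s.
3. the foot lies wholly inside the blue spot (horizontal distance between foot_1 and blue_spot below 0.034 m), for 0.2 s.
At the end, for the whole second after the job is handed in: The ejected foot lies flat and still with its centre within 34 mm of the blue spot's centre; the plunger is up (within 3 mm); the second foot has dropped to the bench inside the magazine (within 8 mm of its axis, 3 mm of the bench) with the third on it (horizontal distance between foot_1 and blue_spot below 0.034 m and height (world z) of each of foot_1, foot_2 below 0.003 m and angle between foot_1's own z axis and vertical below 0.1 rad and linear speed of foot_1 below 0.01 m/s and value of joint plunger below 0.003 m and horizontal distance between each of foot_2, foot_3 and feeder below 0.008 m and height (world z) of foot_3 below 0.013 m); the robot touches nothing.
It fails at once if the foot is lifted off the bench or tipped up (more than 8 mm or 0.5 rad) (height (world z) of foot_1 above 0.008 m or angle between foot_1's own z axis and vertical above 0.5 rad).
It fails at once if a second foot leaves the magazine (more than 12 mm off its axis, or lifted) (horizontal distance between any of foot_2, foot_3 and feeder above 0.012 m or height (world z) of foot_2 above 0.018 m or height (world z) of foot_3 above 0.028 m).
It fails at once if a bystander (spool, tape, jar, pliers, screwdriver, tester) is moved or lifted by more than 15 mm (distance of any of spool, tape, jar, pliers, driver, tester from where it was at the start of the episode above 0.015 m).
It also fails if it takes over 48 s, if anything falls off the work surface, if the arm or the gripper's body presses on something with over 40 N, if the wrist force passes 120 N, or if a joint passes its speed limit or range.

## Working session

There is one attempt and no reset: what is moved stays moved. The work goes in short steps, each a Python script; the robot and the scene stay as the last script left them, time stands still between calls to the robot, and variables do not carry over. Pictures are saved under pics/ and viewed, at most 10 in all, crops included, and the job is handed in when it is done.

```bash
ls; mkdir -p pics; python3 - <<'E'
from station import env, viewer
import cv2
for n in("top","scene"):
    cv2.imwrite(f"pics/{n}0.png",viewer.camera(n)); print(n,{k:(v.round(3).tolist() if hasattr(v,'round') and hasattr(v,'tolist') else v) for k,v in viewer.camera_params(n).items()})
print(viewer.camera_params("wrist"))
s=env.read_state();print(s)
E
```

```text
pics
top {'fx': 537.4051717197535, 'fy': 537.4051717197535, 'cx': 318.16104552647573, 'cy': 238.23709149281848, 'pose': [[-0.004, 0.997, -0.078, 448.085], [-1.0, -0.002, 0.024, 34.203], [0.024, 0.078, 0.997, 1249.331], [0.0, 0.0, 0.0, 1.0]]}
scene {'fx': 565.0425610547289, 'fy': 565.0425610547289, 'cx': 322.6898017450256, 'cy': 241.47276666991536, 'pose': [[0.733, -0.498, 0.464, 1200.553], [0.681, 0.544, -0.49, -660.377], [-0.008, 0.675, 0.738, 1105.729], [0.0, 0.0, 0.0, 1.0]]}
{'fx': 349.1579528956984, 'fy': 349.1579528956984, 'cx': 314.5488300902276, 'cy': 239.75604357058162, 'tool_from_camera': array([[ 3.42545492e-04,  9.65448783e-01,  2.60592652e-01,
         7.14210621e+01],
       [ 9.99999588e-01, -1.11780799e-04, -9.00358136e-04,
         3.96287642e-01],
       [-8.40120411e-04,  2.60592854e-01, -9.65448424e-01,
        -8.22237404e+01],
       [ 0.00000000e+00,  0.00000000e+00,  0.00000000e+00,
         1.00000000e+00]])}
{'time_s': 0.1, 'qpos': array([-1.28996188e+00,  4.23785611e-01,  1.63059427e+00,  6.18493131e-05,
        1.08859997e+00, -1.89573051e-02]), 'dq': array([ 0.00060127, -0.00211868, -0.00252894,  0.00078945,  0.00099231,
       -0.00127893]), 'tau': array([-2.75456323e-04, -5.45617747e+01, -2.74323642e+01,  6.45002956e-02,
        1.88467460e-02, -2.79426632e-05]), 'tool_pos': array([ 184.53097553, -596.73398361,  301.97370971]), 'orientation': array([ 9.88788539e-01,  1.49320941e-01, -6.34054602e-05, -6.91238144e-04]), 'force': array([-0.27732111, -0.5423569 ,  0.54360048]), 'wrist_torque': array([-0.02537944, -0.06426127,  0.02941989]), 'grip_force': 0.0, 'width': 87.69073084393852}
```

View pics/top0.png

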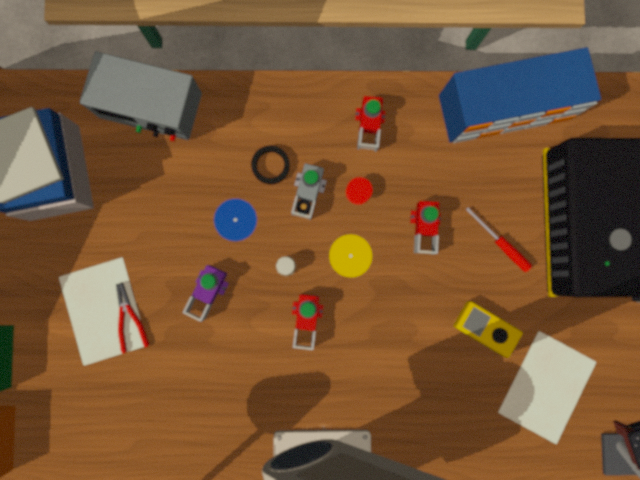

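View pics/scene0.png

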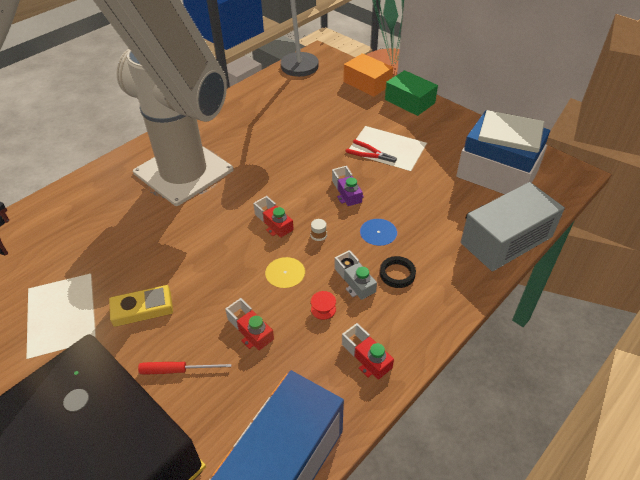

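Top view: the feeder-like things are grey (308,190), red (371,115), red (428,220), red (307,315) and purple (208,287). Only the grey one fits: it is grey, has a foot in its magazine, has tape and spool beside the housing, and has the jar in front. Blue spot is at (235,220), yellow at (351,256), jar at (285,266), tape at (270,164) and spool at (359,190). I'll confirm with a crop and measure.

```bash
cat > h.py <<'E'
import numpy as np, cv2
from station import env, viewer, set_gripper
from scipy.spatial.transform import Rotation as R
def cam(n):
    p=viewer.camera_params(n)
    if n=="wrist":
        s=env.read_state(); T=np.eye(4); T[:3,:3]=R.from_quat(s["orientation"]).as_matrix(); T[:3,3]=s["tool_pos"]
        p["pose"]=T@p["tool_from_camera"]
    return p, viewer.camera(n)
def cast(p,uv,z):
    d=p["pose"][:3,:3]@np.array([(uv[0]-p["cx"])/p["fx"],-(uv[1]-p["cy"])/p["fy"],-1]); o=p["pose"][:3,3]
    return o+d*(z-o[2])/d[2]
def proj(p,X):
    c=np.linalg.inv(p["pose"])@np.append(X,1); return p["cx"]-p["fx"]*c[0]/c[2], p["cy"]+p["fy"]*c[1]/c[2]
RNG={"blue":((100,120,60),(125,255,255)),"yellow":((22,120,80),(32,255,255)),"green":((45,80,40),(85,255,255)),"red":((0,200,80),(5,255,255))}
def blobs(img,col,amin=60,roi=None):
    m=cv2.inRange(cv2.cvtColor(img,cv2.COLOR_BGR2HSV),*map(np.array,RNG[col]))
    m=cv2.morphologyEx(m,cv2.MORPH_CLOSE,np.ones((5,5)))
    n,_,st,c=cv2.connectedComponentsWithStats(m)
    return [(c[i].round(1),int(st[i,4])) for i in range(1,n) if st[i,4]>=amin]
def down(yaw): # tool z down; tool x along world angle yaw
    return (R.from_euler('z',yaw)*R.from_euler('x',np.pi)).as_quat()
E
python3 - <<'E'
from h import *
for n,z in(("top",0),("scene",0)):
    p=viewer.camera_params(n); im=cv2.imread(f"pics/{n}0.png")
    for c,h in(("blue",0),("yellow",0),("green",64),("red",35)):
        for b,a in blobs(im,c): print(n,c,b,a,cast(p,b,h).round(0)[:2])
im=cv2.imread("pics/top0.png"); cv2.imwrite("pics/crop.png",cv2.resize(im[140:290,200:400],None,fx=4,fy=4,interpolation=cv2.INTER_CUBIC))
E
```

```text
top blue [518.1  88.9] 8215 [ 905. -478.]
top blue [ 48.9 129.2] 399 [803. 634.]
top blue [ 37.5 197.3] 874 [642. 654.]
top blue [234.9 219.5] 1316 [590. 198.]
top yellow [547.  222.9] 645 [ 581. -537.]
top yellow [350.3 255.4] 1498 [506. -71.]
top yellow [489.5 330.1] 1391 [ 331. -393.]
top green [151.6  35.8] 252 [1001.  381.]
top green [475.7  37.5] 265 [1002. -358.]
top green [372.8 106.9] 147 [ 839. -119.]
top green [310.8 176.6] 167 [679.  22.]
top green [430.3 213.4] 156 [ 596. -245.]
top green [208. 281.] 174 [447. 247.]
top green [307.4 309.2] 166 [385.  30.]
top green [  5.4 355.7] 738 [289. 678.]
top red [369.6 117.6] 456 [ 823. -115.]
top red [358.9 190.2] 546 [653. -89.]
top red [424.6 220.1] 499 [ 584. -238.]
top red [513.6 253.8] 416 [ 507. -441.]
top red [306.6 313.1] 502 [375.  32.]
top red [139.  326.4] 167 [347. 404.]
top red [121.5 330.8] 137 [338. 442.]
scene blue [199.9  16.2] 665 [-746.  665.]
scene blue [239.4  20.2] 1747 [-596.  753.]
scene blue [502.4 149.7] 1429 [654. 734.]
scene blue [378.1 231.7] 747 [591. 202.]
scene blue [280.2 436.8] 6862 [ 805. -374.]
scene yellow [284.8 272.1] 933 [506. -67.]
scene yellow [138.2 307.2] 1233 [ 324. -382.]
scene yellow [197.7 471.1] 69 [ 737. -530.]
scene green [387.2  12.6] 405 [-103. 1106.]
scene green [410.8  92.2] 1582 [306. 715.]
scene green [351. 182.] 86 [451. 248.]
scene green [278.7 211.9] 91 [388.  31.]
scene green [537.9 281.7] 1376 [1003.  278.]
scene green [362.2 272.3] 127 [682.  23.]
scene green [255.1 321.5] 128 [ 598. -245.]
scene green [376.9 350.3] 168 [ 843. -119.]
scene red [363.3 150.8] 168 [366. 405.]
scene red [277.9 225.7] 329 [402.  13.]
scene red [322.7 313.8] 134 [ 681. -114.]
scene red [251.5 337. ] 327 [ 606. -267.]
scene red [372.2 365.7] 458 [ 850. -141.]
scene red [160.4 369. ] 326 [ 523. -453.]
```

View pics/crop.png

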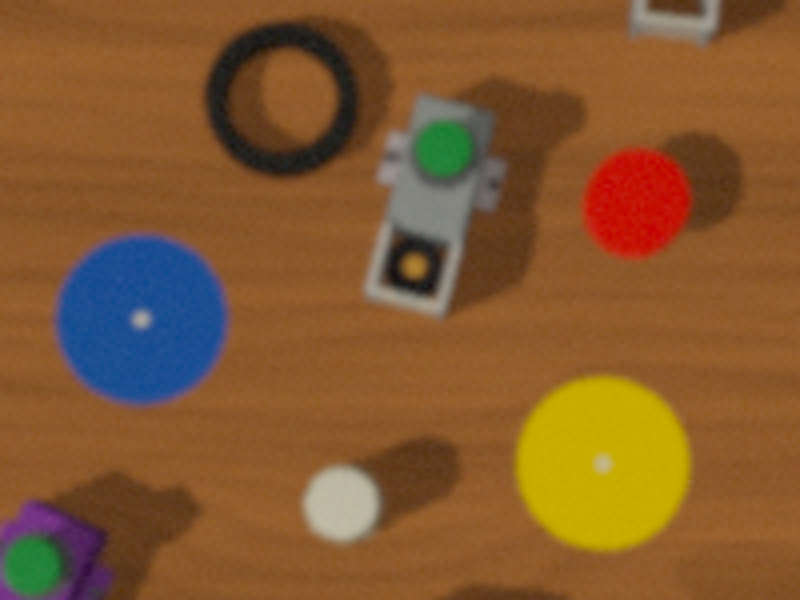

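The crop shows the grey feeder: plunger at crop (443,149), brass dot in the magazine at (413,266), jar lid at (342,504). This confirms it. Now the press.

```bash
python3 - <<'E'
from h import *
p=viewer.camera_params("top")
O=cast(p,(303.3,206.5),30)[:2]; P=np.array([680.,22.5]); ax=P-O
print("O",O,"len",np.linalg.norm(ax),"yaw",np.arctan2(ax[1],ax[0]),"jar",cast(p,(285.5,266),45))
u=ax/np.linalg.norm(ax); O=P-65*u; n=np.array([-u[1],u[0]]); B=np.array([590.5,200])
print("O2",O,"exit",O-50*u,"blue in feeder",(B-O)@u,(B-O)@n)
set_gripper(0)
q=down(np.pi/2)
env.reach([P[0],P[1],230],q)
env.move_l([P[0],P[1],150],rate=120)
hit=env.move_l([P[0],P[1],121],rate=22,f_stop=25)
s=env.read_state();print(hit,s["tool_pos"],s["force"],s["time_s"])
env.hold(.2)
env.move_l([P[0],P[1],230],rate=90)
p,im=cam("top");cv2.imwrite("pics/top1.png",im)
cv2.imwrite("pics/crop1.png",cv2.resize(im[140:290,200:400],None,fx=4,fy=4))
E
```

```text
O [616.26717005  38.54914461] len 65.72251255173283 yaw -0.24669003387857108 jar [480.13656573  78.50059321  45.        ]
O2 [616.96780927  38.37271027] exit [568.4815087   50.58248739] blue in feeder -65.13518681550012 150.27086594711193
True [680.30777665  22.53077066 124.3701462 ] [-0.60974    -1.00187402  5.86145473] 6.1917
```

```bash
python3 - <<'E'
from h import *
B=np.array([590.5,200]); E=np.array([568.5,50.6])
d=B-E; yaw=np.arctan2(d[1],d[0]); d/=np.linalg.norm(d)
c=E-70*d; env.reach([c[0],c[1],230],down(yaw))
p,im=cam("wrist"); cv2.imwrite("pics/w1.png",im)
print(yaw,proj(p,[*E,10]),proj(p,[*B,0]),env.read_state()["time_s"])
for b,a in blobs(im,"blue"): print(b,a,cast(p,b,0))
for b,a in blobs(im,"green"): print(b,a,cast(p,b,64))
np.save("wp.npy",p["pose"])
E
```

```text
1.4245913760075415 (np.float64(313.4693699221937), np.float64(146.11417095959115)) (np.float64(313.33925721463027), np.float64(-62.009960323736465)) 8.3917
[312.8   5. ] 690 [583.61596613 156.41108926   0.        ]
[474.3 161.4] 1766 [677.76374781  24.27028592  64.        ]
[ 66.1 210.5] 1442 [385.79027861  32.35768928  64.        ]
```

View pics/w1.png

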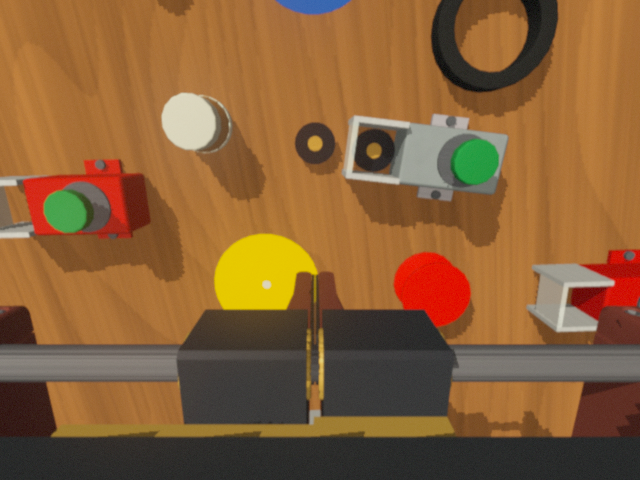

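The wrist picture shows the ejected foot lying clear in front of the feeder at (315,144). The next foot is in the magazine (375,150) and the plunger is up (475,161). I'll push with the fingers 16 mm apart as a cradle.

```bash
python3 - <<'E'
from h import *
p=viewer.camera_params("wrist"); p["pose"]=np.load("wp.npy")
B=np.array([590.5,200]); F=cast(p,(315,144),10)[:2]
d=B-F; yaw=np.arctan2(d[1],d[0]); d/=np.linalg.norm(d); q=down(yaw); print("F",F,yaw)
set_gripper(16)
a=F-60*d; e=B-25*d
env.reach([*a,120],q); env.move_l([*a,83],rate=60)
print(env.read_state()["tool_pos"],env.read_state()["width"])
m=F+20*d
print(env.move_l([*m,83],rate=45,f_stop=12),env.read_state()["force"])
_,im=cam("wrist"); cv2.imwrite("pics/w2.png",im)
print(env.move_l([*e,83],rate=50,f_stop=12),env.read_state()["force"])
env.hold(.2)
p,im=cam("wrist"); cv2.imwrite("pics/w3.png",im); print(proj(p,[*B,10]))
cv2.imwrite("pics/w23.png",cv2.resize(np.hstack([cv2.imread("pics/w2.png"),im]),(800,300)))
print(env.read_state()["time_s"])
E
```

```text
F [570.01498255  52.1014376 ] 1.4331647767773785
[561.7886907   -7.31647112  82.83999703] 15.63742707698085
False [-0.24575213  0.02897256  0.14635305]
False [ 0.45764749  0.15557032 -0.00872874]
(np.float64(313.38022656141413), np.float64(247.59897115057166))
14.6083
```

View pics/w23.png

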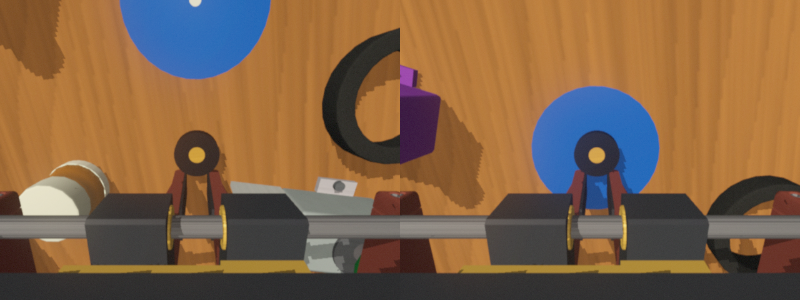

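Left half: the foot is cradled, partway along. Right half: the foot at (597,155) lies well inside the blue spot, near its centre. Next I'll back off, rise and check.

```bash
python3 - <<'E'
from h import *
s=env.read_state(); t=s["tool_pos"]; d=np.array([np.cos(1.433),np.sin(1.433)])
a=t[:2]-40*d
env.move_l([*a,83],rate=60); env.move_l([*a,220],rate=120); env.reach([420,-250,300],s["orientation"])
env.hold(.3)
p,im=cam("top"); cv2.imwrite("pics/crop4.png",cv2.resize(im[140:290,200:400],None,fx=4,fy=4))
print(env.read_state()["time_s"])
E
```

```text
18.6333
```

View pics/crop4.png

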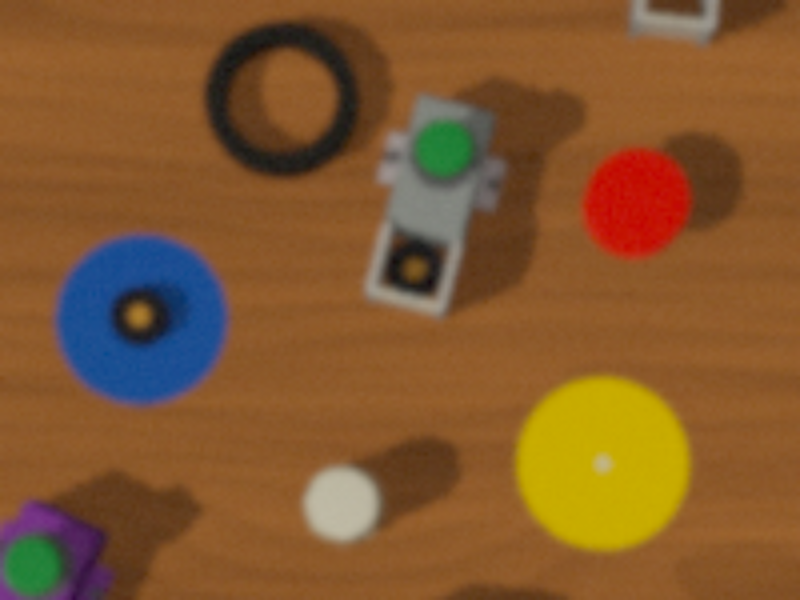

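The foot lies flat at crop (141,316), at the centre of the blue spot. The plunger is up (443,149), the feet are in the magazine (413,268), and the other things in the crop have not moved.

```bash
python3 -c "
from station import workorder
print(workorder.sign_off())"
```

```text
the job is handed in; nothing more can be done
None
```

The job is handed in: one press ejected one foot, which now lies flat at the centre of the blue spot, and the last picture showed the plunger up, the other feet still in the magazine and the neighbouring things unmoved.

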